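# Raised-plug check of control vials on the step gauge

## Task

Check the two control vials in the steel tray for raised plugs, one after the other: stand a vial on the base of the step gauge, let go of it and press your closed fingertips down on its top to feel whether the plug stands higher than the step, then put that vial away before fetching the next. A vial that is lower than the step goes upright to the bottom of a free pocket of the four-pocket analyser rack; one whose plug stands higher goes into the two-pocket return stand in the same way. Do not tip a vial over, and leave the oil bottle, the tube rack, the slide mailer and the vial already in the rack where they are.

Things in the scene. Friction and masses are not known exactly. Their poses are not given: they have to be found in the camera images.
- vial_a: Control vial to be checked, in the tray at the start: clear glass, 26 mm diameter, straight up to 45 mm, then a shoulder and an aluminium collar 22 mm wide, rim 64 mm above the foot. In the collar a grey rubber plug, 15 mm wide, tight (about 80 N to shift): its top lies between 5 mm below the rim (seated) and 8 mm above it (raised). About 55 g. Origin at the centre of the foot, z up.
- vial_b: Control vial to be checked, in the tray at the start: clear glass, 26 mm diameter, straight up to 45 mm, then a shoulder and an aluminium collar 22 mm wide, rim 64 mm above the foot. In the collar a grey rubber plug, 15 mm wide, tight (about 80 N to shift): its top lies between 5 mm below the rim (seated) and 8 mm above it (raised). About 55 g. Origin at the centre of the foot, z up.
- gauge: Steel step gauge, fixed: base plate 120 mm (x, -55 to +65) by 66 mm (y), 8 mm thick, with a step block 26 mm (x, +34 to +60) by 44 mm (y) whose flat top is 66 mm above the plate, 74 mm above the bench: 2 mm above the collar rim of a vial standing on the plate. Origin on the bench under the ring mark; x points to the step block.
- gauge_base (a point): Centre of a thin ring mark of 30 mm on top of the gauge's base plate (8 mm above the bench), where a vial is stood; the face of the step block is 34 mm from it along the gauge's x.
- gauge_step (a point): Centre of the flat top of the gauge's step block, 74 mm above the bench, 47 mm along the gauge's x from the ring mark.
- rack: Analyser rack, fixed: a long grey plastic bar 180 x 48 x 18 mm with a 26 mm high pull tab at its -x end and four pockets in a row along its x, 42 mm apart. For vials lower than the gauge's step. Its second pocket from the tab is already taken. Origin at the centre of the underside.
- rack_p0 (a point): Centre of the floor of the pocket next to the pull tab of the rack: a round pocket 33 mm in diameter, 14 mm deep (floor 4 mm above the bench, mouth 18 mm above it). Free.
- rack_p2 (a point): Centre of the floor of the third pocket from the pull tab of the rack: a round pocket 33 mm in diameter, 14 mm deep (floor 4 mm above the bench, mouth 18 mm above it). Free.
- rack_p3 (a point): Centre of the floor of the pocket farthest from the pull tab of the rack: a round pocket 33 mm in diameter, 14 mm deep (floor 4 mm above the bench, mouth 18 mm above it). Free.
- holder: Return stand, fixed: a short grey plastic block 96 x 48 x 18 mm with two pockets along its x, 42 mm apart, both free. For vials whose plug stands higher than the gauge's step. Origin at the centre of the underside.
- holder_p0 (a point): Centre of the floor of the -x pocket of the return stand: a round pocket 33 mm in diameter, 14 mm deep (floor 4 mm above the bench, mouth 18 mm above it).
- holder_p1 (a point): Centre of the floor of the +x pocket of the return stand: a round pocket 33 mm in diameter, 14 mm deep (floor 4 mm above the bench, mouth 18 mm above it).
- tray: Shallow steel tray, fixed, 200 (x) x 140 (y) mm with a 12 mm high rim and a 3 mm floor. Origin at the centre of the underside.
- oil_bottle: Bystander: amber immersion-oil bottle with a black cap, 30 mm in diameter, 66 mm tall, standing in the tray between or beside the vials. Origin at the centre of the foot.
- vial_done: Bystander: a control vial like the other two, already checked, in the rack's second pocket from the pull tab. Origin at the centre of the foot.
- tube_rack: Bystander: white wire rack with capped blood tubes, 133 (x) x 63 (y) mm, 102 mm tall over the caps. Origin at the centre of the underside.
- slide_mailer: Bystander: flat grey microscope-slide mailer, 85 x 97 mm, 34 mm tall. Origin at the centre of the underside.
Not all that is in view belongs to the job. Leave any turquoise look-alike of the gauge alone.

How it is judged:
By the outcome, as a careful person would: the job done as asked, in the order asked, and still so for the second after the job is handed in, with the robot touching nothing.
It also fails if it takes over 72 s, if anything falls off the work surface, if the arm or the gripper's body presses on something with over 40 N, if the wrist force passes 120 N, or if a joint passes its speed limit or range.

## Robot

A 6-joint arm with a two-finger parallel gripper is mounted at the origin on the work surface. World frame = base frame: x ahead of the robot, y to its left, z up, the work surface at z = 0. Lengths are in m, angles in rad, forces in N, time in s.
With the tool pointing down it reaches from about 0.35 to 0.8 m from the base axis. Payload 7.3 kg.
Tool frame: the origin (TCP) lies on the centre line of the jaws, within the pads' length; the fingertips stand 11 mm ahead of it and the grasp point (between the pads) lies 8 mm behind it; z points along the fingers, y is the line along which they close (so a half turn about z gives the same grasp; the last joint's range is limited). The gripper opens to 85 mm and grips with 20 to 120 N. Pads are 22 mm wide; open, the fingers measure 114 mm over their backs; the gripper's body (76 mm by 85 mm) begins 54 mm behind the grasp point. The pads swing forward as they close: fully open they stand 13 mm farther back than shut.
Start: joints at [1.068, 0.342, 1.524, -0, 1.275, -0.146], TCP at [0.183, 0.492, 0.242] pointing down, gripper open.
Joint ranges: [-2.53, 2.53], [-0.77, 2.02], [0.04, 2.7], [-1, 4.14], [0.28, 2.66], [-3.11, 3.11]. Speed limits (rad/s): [2.57, 2.57, 3.14, 3.14, 3.14, 3.14].

## Interface

Orientations are given as a unit quaternion [x, y, z, w].
In Python, from plant import ctrl gives the robot as it stands. The module is installed in compiled form; this text tells all that it offers.
- The arm moves only by the tool arm_command, never from a script. Its argument "rows" is one flat list of numbers, 6 for each row, row after row: the shift along the tool's x, y, z in mm, then the turn, a rotation vector about the tool's x, y, z in rad. A call has exactly 5 rows; each row is the pose to reach, as a shift and turn from the pose commanded when the call began, along the tool's axes at that moment; what a row does not reach only later rows make up. A row lasts 1/10 s, in which the tool goes at most 50 mm and 8.59 degrees, less where a joint would pass 70% of its speed; a pose out of reach is approached as far as the arm can. A call with a gripper value outside its range is refused whole. "gripper" is the gripper command: -1 is shut, 1 is fully open, values between are in proportion, set as the call begins (left out, the last holds). The fingers move at their own pace and stop on an object; "grip_force" is the grip in N (left out, the last holds). Time passes only in rows, so rows that repeat a pose let the fingers close, or fill a call up. It gives the time, the measured TCP pose, the force, the opening and the grip force at its end, in the units of the state.
- ctrl.get_state(): the state, without advancing time (a new reading comes with each control period).
- ctrl.read_camera(name): name is "scene" or "top"; returns a dict with "frame" (420x560x3 uint8, red, green, blue), "z_map" (420x560 float32, m along the optical axis (not along the pixel's ray), 0 where there is no reading), "camera_matrix" (3x3 intrinsics, pixels), "pose" (4x4, takes a point from camera to world coordinates). Camera axes: x right, y down, z forward; pixel columns grow to the right and rows downward; lengths in m; the calibration is good to about 2 mm. A picture is of the moment at which its call begins.
- ctrl.hand_in(): hands the job in; it is judged then, once.
The state is a dict: "clock": time; "joint_pos": joint angles; "dq": joint speeds; "joint_torque": joint torques, N m; "tcp_pos": TCP position; "orientation": TCP orientation; "force": force on the tool from outside, world axes, zero at the start; "moment": the same for the moment, N m; "opening": finger opening in m; "grip_force": force on a finger pad.
Only numpy, scipy, OpenCV 4.12 (cv2) and the standard library are available. Lean on these libraries where they do the work, as an engineer would, in place of code of your own. Each camera call takes 0.05 s, during which the arm holds its last target. There are 200 camera calls.

## Working session

There is one attempt and no reset: what is moved stays moved. The work goes in short steps, Python scripts to look and compute and a tool call to move; the robot and the scene stay as the last step left them, time stands still between calls to the robot, and variables do not carry over. Pictures are saved under pics/ and viewed, at most 10 in all, crops included, and the job is handed in when it is done.

Besides the shell and the picture viewer there is one more tool, called after "Call:" by a JSON object that holds its "op" and its "data", one argument or row to a line. arm_command: Moves the arm, as the interface text tells. Its arguments: {"type":"object","properties":{"rows":{"type":"array"},"gripper":{"type":"number"},"grip_force":{"type":"number"}},"required":["rows"]}

```bash
mkdir -p pics
python3 - <<'E'
from plant import ctrl
import cv2,numpy as np
s=ctrl.get_state();print({k:np.round(v,3) for k,v in s.items()})
for n in("scene","top"):
    c=ctrl.read_camera(n);np.savez(f"{n}0.npz",**c)
    cv2.imwrite(f"pics/{n}0.png",cv2.resize(c["frame"][:,:,::-1],(800,600)))
    print(n,np.round(c["camera_matrix"],1).tolist(),np.round(c["pose"],3).tolist())
E
```

```text
{'clock': np.float64(0.0), 'joint_pos': array([ 1.068,  0.343,  1.525,  0.   ,  1.275, -0.146]), 'dq': array([-0.001, -0.   ,  0.   ,  0.001, -0.001, -0.   ]), 'joint_torque': array([ 1.0000e-03, -4.3367e+01, -2.4602e+01, -0.0000e+00,  8.0000e-03,
        0.0000e+00]), 'tcp_pos': array([0.183, 0.492, 0.242]), 'orientation': array([ 0.177,  0.984, -0.001, -0.   ]), 'force': array([ 0.349,  0.605, -0.458]), 'moment': array([-0.001,  0.001, -0.023]), 'grip_force': np.float64(0.0), 'opening': np.float64(0.085)}
scene [[522.9, 0.0, 276.8], [0.0, 522.9, 211.3], [0.0, 0.0, 1.0]] [[-0.864, 0.293, -0.41, 1.032], [0.504, 0.485, -0.715, 0.678], [-0.011, -0.824, -0.567, 0.665], [0.0, 0.0, 0.0, 1.0]]
top [[492.9, 0.0, 272.9], [0.0, 492.9, 217.5], [0.0, 0.0, 1.0]] [[0.013, -0.993, 0.113, 0.484], [-1.0, -0.014, -0.005, -0.072], [0.007, -0.113, -0.994, 1.078], [0.0, 0.0, 0.0, 1.0]]
```

View pics/scene0.png

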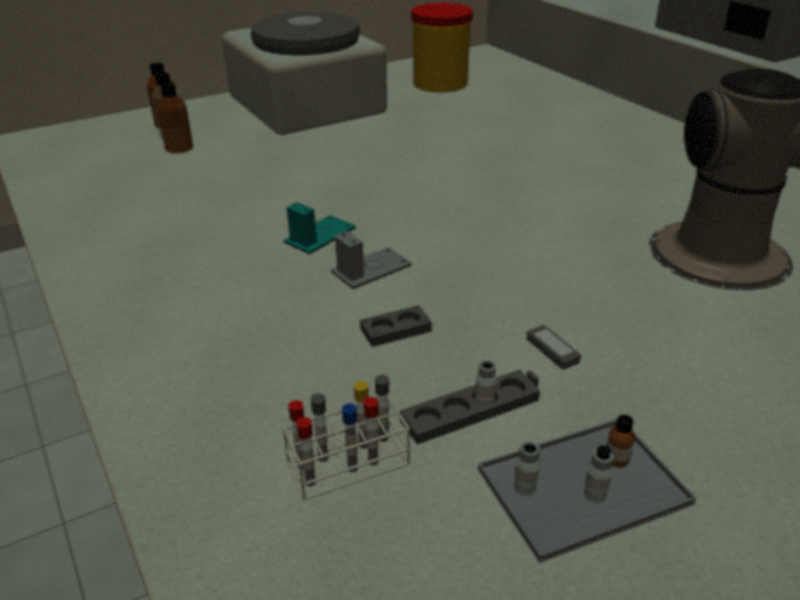

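View pics/top0.png

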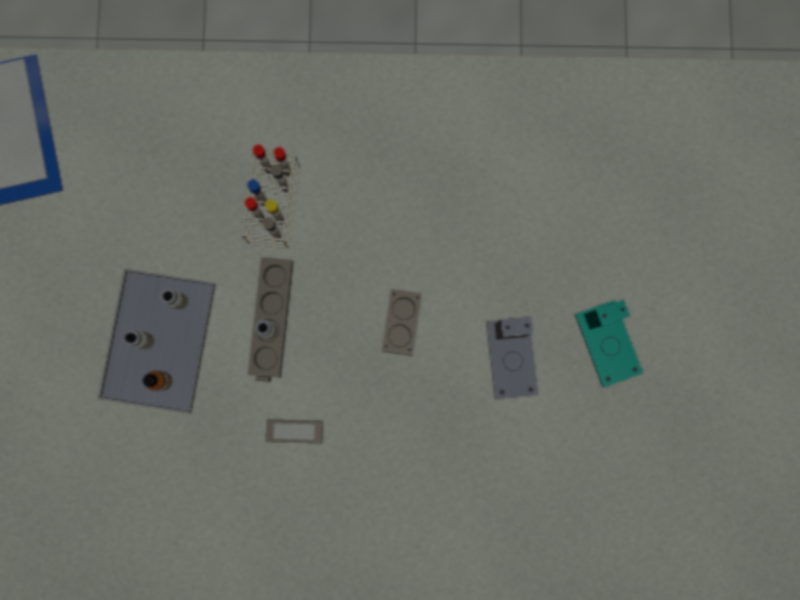

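The scene view shows two clear vials at (527,470) and (598,475), the oil bottle at (620,440), the rack at (470,400), the return stand at (395,325) and the grey gauge at (370,260). In the top view the vials are at (172,297) and (137,339), and the bottle is at (155,380). There are two gauge candidates in the top view: grey steel at (512,358) and turquoise at (608,345). The grey one fits the description, and the turquoise one is the look-alike to leave alone.

Next I'll rectify crops onto known planes, which also gives an enlarged view to confirm this.

```bash
cat > h.py <<'E'
import numpy as np,cv2
from plant import ctrl
def load(n): return dict(np.load(n+".npz"))
def px(c,P):
    P=np.atleast_2d(P);T=np.linalg.inv(c["pose"]);q=P@T[:3,:3].T+T[:3,3]
    q=q@c["camera_matrix"].T;return q[:,:2]/q[:,2:]
def world(c,uv,z):
    uv=np.atleast_2d(uv);d=np.c_[uv,np.ones(len(uv))]@np.linalg.inv(c["camera_matrix"]).T@c["pose"][:3,:3].T
    o=c["pose"][:3,3];return o+d*((z-o[2])/d[:,2])[:,None]
def ortho(c,x0,x1,y0,y1,z,s):
    """image: up=+x, left=+y, s px per m"""
    W,H=int(round((y1-y0)*s)),int(round((x1-x0)*s))
    w=np.array([[x1,y1,z],[x1,y0,z],[x0,y0,z],[x0,y1,z]]);
    M=cv2.getPerspectiveTransform(px(c,w).astype(np.float32),np.float32([[0,0],[W,0],[W,H],[0,H]]))
    return cv2.warpPerspective(c["frame"][:,:,::-1],M,(W,H),flags=cv2.INTER_CUBIC)
def cloud(c):
    v,u=np.mgrid[:420,:560];z=c["z_map"].astype(float)
    p=np.stack([(u)*z,(v)*z,z],-1)@np.linalg.inv(c["camera_matrix"]).T
    return p@c["pose"][:3,:3].T+c["pose"][:3,3]
E
python3 - <<'E'
from h import *
t=load("top0");s=load("scene0")
def grid(im,x1,y1,sc,step=.02):
    H,W=im.shape[:2]
    for k in range(-50,60):
        u=int((y1-k*step)*sc);v=int((x1-k*step)*sc)
        if 0<=u<W: cv2.line(im,(u,0),(u,5),(0,255,255),1); cv2.putText(im,str(int(k*step*1000)),(u-10,14),0,.3,(0,255,255))
        if 0<=v<H: cv2.line(im,(0,v),(5,v),(0,255,255),1); cv2.putText(im,str(int(k*step*1000)),(6,v+3),0,.3,(0,255,255))
    return im
out=np.zeros((600,800,3),np.uint8)
def put(c,x0,x1,y0,y1,z,sc,r,cc):
    im=cv2.convertScaleAbs(ortho(c,x0,x1,y0,y1,z,sc),alpha=1.7);im=grid(im,x1,y1,sc);h,w=im.shape[:2];out[r:r+h,cc:cc+w]=im
put(t,.50,.70,.22,.38,.067,1500,0,0)      # vials 300h 240w
put(t,.49,.70,.10,.19,.018,1500,0,250)    # rack
put(t,.53,.65,-.09,-.01,.018,1500,0,400)  # holder
put(t,.48,.62,-.31,-.20,.008,1500,0,540)
put(s,.50,.70,.22,.38,.067,1500,305,0)
put(s,.50,.69,.10,.19,.018,1500,315,250)
put(s,.53,.65,-.09,-.01,.018,1500,315,400)
put(s,.48,.62,-.31,-.20,.008,1500,315,540)
cv2.imwrite("pics/ortho.png",out)
for n,c in(("t",t),("s",s)):
    C=cloud(c);m=(C[...,0]>.3)&(C[...,0]<.8)&(abs(C[...,1])<.5)
    print(n,"bench z",np.median(C[...,2][m]))
E
```

```text
Traceback (most recent call last):
ValueError: could not broadcast input array from shape (300,240,3) into shape (295,240,3)
```

```bash
cat >> h.py <<'E'
def grid(im,x1,y1,sc,step=.02):
    H,W=im.shape[:2]
    for k in range(-50,60):
        u=int((y1-k*step)*sc);v=int((x1-k*step)*sc)
        if 0<=u<W: cv2.line(im,(u,0),(u,5),(0,255,255),1); cv2.putText(im,str(round(k*step*1000)),(u-10,14),0,.3,(0,255,255))
        if 0<=v<H: cv2.line(im,(0,v),(5,v),(0,255,255),1); cv2.putText(im,str(round(k*step*1000)),(6,v+3),0,.3,(0,255,255))
    return im
def put(out,c,x0,x1,y0,y1,z,sc,r,cc):
    im=cv2.convertScaleAbs(ortho(c,x0,x1,y0,y1,z,sc),alpha=1.7);im=grid(im,x1,y1,sc);h,w=im.shape[:2];out[r:r+h,cc:cc+w]=im
E
python3 - <<'E'
from h import *
t=load("top0");s=load("scene0")
out=np.zeros((600,800,3),np.uint8)
for c,r in((t,0),(s,300)):
    put(out,c,.51,.70,.22,.38,.067,1500,r,0)
    put(out,c,.51,.70,.10,.19,.018,1500,r,250)
    put(out,c,.53,.65,-.09,-.01,.018,1500,r,400)
    put(out,c,.48,.62,-.31,-.20,.008,1500,r,540)
cv2.imwrite("pics/ortho.png",out)
for n,c in(("t",t),("s",s)):
    C=cloud(c);m=(C[...,0]>.3)&(C[...,0]<.8)&(abs(C[...,1])<.5)
    print(n,"bench z",np.median(C[...,2][m]))
E
```

```text
t bench z 0.00035766131908776533
s bench z 0.001559371368866802
```

View pics/ortho.png

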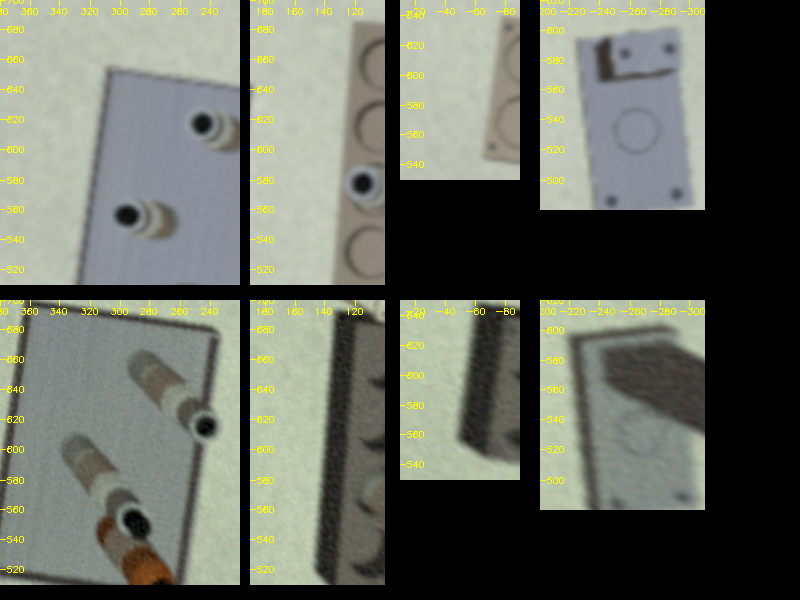

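The crops confirm the grey gauge: ring at about (0.532,-0.264), step block on its +x side. The vial collars are at about (0.617,0.245) and (0.556,0.296). The rack and return stand were cut off, so I'll fit circles and rectangles over a better range.

Run:
```python
from h import *
t=load("top0")
out=np.zeros((600,800,3),np.uint8)
S=2000
def circ(name,x0,x1,y0,y1,z,r,rr,cc,n,dmin=.03,p2=14):
    im=ortho(t,x0,x1,y0,y1,z,S);g=cv2.GaussianBlur(cv2.cvtColor(im,cv2.COLOR_BGR2GRAY),(5,5),0)
    g=cv2.normalize(g,None,0,255,cv2.NORM_MINMAX)
    c=cv2.HoughCircles(g,cv2.HOUGH_GRADIENT_ALT if 0 else cv2.HOUGH_GRADIENT,1,dmin*S,param1=80,param2=p2,minRadius=int((r-.0025)*S),maxRadius=int((r+.0025)*S))
    im=cv2.convertScaleAbs(im,alpha=1.7)
    if c is not None:
        for u,v,R in c[0][:n]:
            print(name,"x %.4f y %.4f r %.4f"%(x1-v/S,y1-u/S,R/S))
            cv2.circle(im,(int(u),int(v)),int(R),(0,0,255),1)
    im=grid(im,x1,y1,S);h,w=im.shape[:2];out[rr:rr+h,cc:cc+w]=im
circ("rack",.49,.70,.07,.15,.018,.0165,0,0,4)
circ("holder",.52,.65,-.11,-.02,.018,.0165,0,170,2)
circ("gauge",.48,.62,-.31,-.20,.008,.015,0,360,1)
circ("vial",.53,.64,.22,.32,.067,.011,0,590,2)
# edges for the orientation: plate colours
im=ortho(t,.46,.62,-.32,-.20,.008,S);hsv=cv2.cvtColor(im,cv2.COLOR_BGR2HSV).astype(int)
def rect(name,x0,x1,y0,y1,z,f,rr,cc):
    im=ortho(t,x0,x1,y0,y1,z,S);m=f(im.astype(int)).astype(np.uint8)*255
    m=cv2.morphologyEx(m,cv2.MORPH_CLOSE,np.ones((15,15)));m=cv2.morphologyEx(m,cv2.MORPH_OPEN,np.ones((9,9)))
    k=max(cv2.findContours(m,0,2)[0],key=cv2.contourArea);b=cv2.minAreaRect(k)
    print(name,"x %.4f y %.4f"%(x1-b[0][1]/S,y1-b[0][0]/S),"size",np.round(np.array(b[1])/S,4),"ang",b[2])
    im=cv2.convertScaleAbs(im,alpha=1.7);cv2.drawContours(im,[cv2.boxPoints(b).astype(int)],0,(255,0,0),1)
    h,w=im.shape[:2];h=min(h,600-rr);w=min(w,800-cc);out[rr:rr+h,cc:cc+w]=im[:h,:w]
rect("gauge",.46,.62,-.32,-.20,.008,lambda a:(a[...,0]-a[...,1])>1,290,360)
rect("holder",.52,.65,-.11,-.02,.018,lambda a:(a[...,1]-a[...,2])<1,290,170)
rect("rack",.46,.70,.05,.16,.018,lambda a:(a[...,1]-a[...,2])<1,420,0)
cv2.imwrite("pics/fit.png",out)
```

```text
rack x 0.5317 y 0.1088 r 0.0187
rack x 0.6152 y 0.1018 r 0.0187
rack x 0.6562 y 0.0998 r 0.0187
holder x 0.6102 y -0.0962 r 0.0181
holder x 0.5702 y -0.0923 r 0.0165
vial x 0.5522 y 0.2732 r 0.0115
vial x 0.6157 y 0.2437 r 0.0085
gauge x 0.5388 y -0.2645 size [0.1194 0.0679] ang 84.2894058227539
holder x 0.5890 y -0.0873 size [0.101  0.0445] ang 90.0
rack x 0.5913 y 0.1044 size [0.0505 0.1882] ang 4.592211723327637
```

View pics/fit.png

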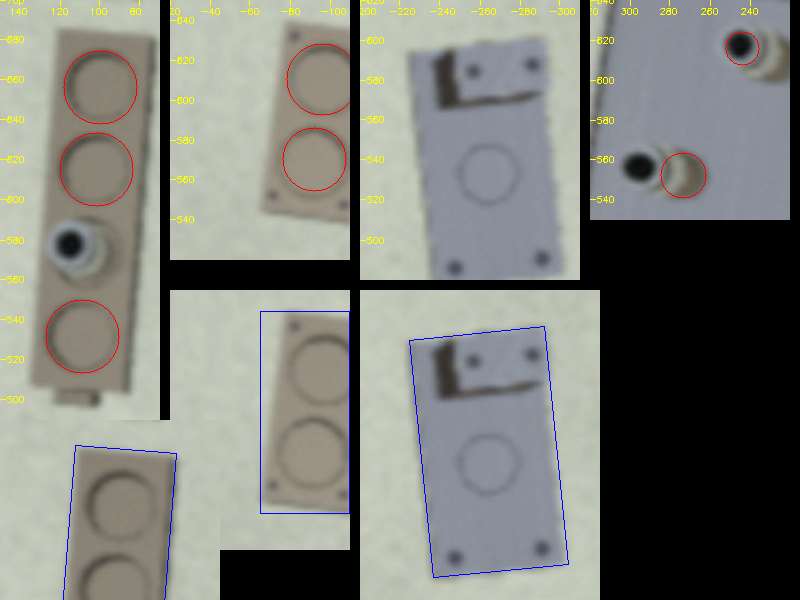

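The fits hold up. The rack pockets are 125 mm apart end to end (126 expected), and the gauge plate measures 119×68 mm. The gauge ring is at (0.534,-0.265) with the gauge's x axis turned +5.7°. Rack p2 is at (0.6155,0.102), and the stand pockets are at (0.570,-0.0925) and (0.611,-0.097).

I'll start with the vial at (0.617,0.244). First I turn the tool's y axis onto world y and move above it.

Call:
{"op": "arm_command", "data": {
  "rows": [-34,-5,0,0,0,-0.071,-67,-9,0,0,0,-0.142,-101,-14,0,0,0,-0.213,-134,-18,0,0,0,-0.284,-168,-23,0,0,0,-0.356],
  "gripper": 0.2,
  "grip_force": 40
}}

```text
clock: 0.6
tcp_pos: [0.3336, 0.4109, 0.242]
orientation: [-0.001, 1.0, -0.0, -0.0]
force: [0.2, 0.6, 0.7]
opening: 0.0513
grip_force: 0.0
```

Call:
{"op": "arm_command", "data": {
  "rows": [-30,-18,8,0,0,0,-60,-36,16,0,0,0,-90,-54,25,0,0,0,-120,-72,33,0,0,0,-150,-89,41,0,0,0]
}}

```text
clock: 1.1
tcp_pos: [0.4836, 0.3216, 0.2006]
orientation: [0.0, 1.0, -0.0, -0.0]
force: [0.5, 1.1, 1.7]
opening: 0.0515
grip_force: 0.0
```

Call:
{"op": "arm_command", "data": {
  "rows": [-30,-18,8,0,0,0,-60,-36,16,0,0,0,-90,-54,25,0,0,0,-120,-72,33,0,0,0,-134,-79,41,0,0,0]
}}

```text
clock: 1.6
tcp_pos: [0.6185, 0.2413, 0.1591]
orientation: [0.002, 1.0, -0.0, -0.0]
force: [-0.5, 0.8, 0.2]
opening: 0.0512
grip_force: 0.0
```

Call:
{"op": "arm_command", "data": {
  "rows": [1,3,16,0,0,0,1,3,32,0,0,0,1,3,48,0,0,0,1,3,60,0,0,0,1,3,60,0,0,0]
}}

```text
clock: 2.1
tcp_pos: [0.6141, 0.2466, 0.0981]
orientation: [0.0, 1.0, -0.0, -0.002]
force: [-1.2, -1.1, -0.5]
opening: 0.0512
grip_force: 0.0
```

Run:
```python
from h import *
print(ctrl.get_state()["tcp_pos"])
out=np.zeros((600,800,3),np.uint8)
for n,o in(("scene",0),("top",400)):
    c=ctrl.read_camera(n);u,v=px(c,[.617,.244,.06])[0].astype(int)
    u0=min(max(u-75,0),410);v0=min(max(v-100,0),220)
    out[:,o:o+400]=cv2.resize(cv2.convertScaleAbs(c["frame"][v0:v0+200,u0:u0+133,::-1],alpha=1.7),(400,600)) 
cv2.imwrite("pics/a1.png",out)
```

```text
[0.61408947 0.24660283 0.09806465]
```

View pics/a1.png

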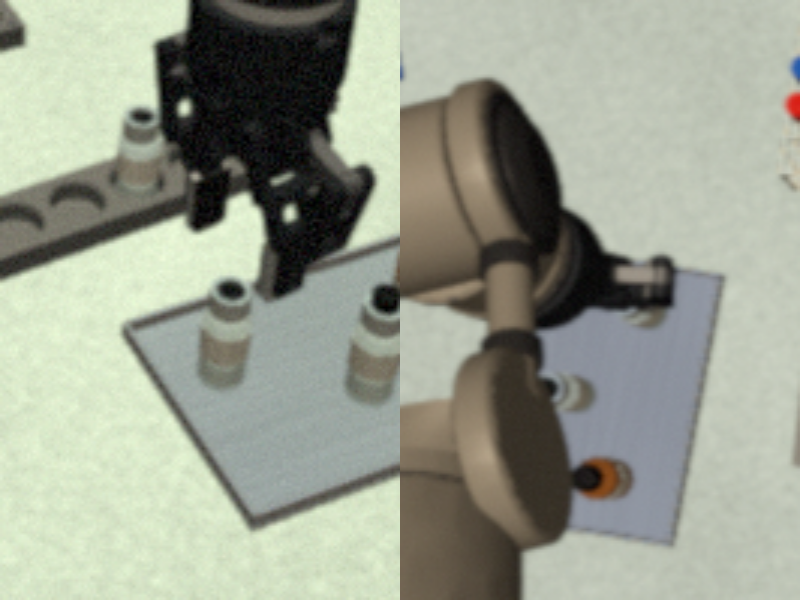

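Run:
```python
from h import *
print(ctrl.get_state()["tcp_pos"],ctrl.get_state()["clock"])
c=load("scene0")
b=px(c,[.617,.244,.06])[0].astype(int);u0=min(max(b[0]-75,0),410);v0=min(max(b[1]-100,0),220)
f=lambda P:np.round((px(c,P)-[u0,v0])*3,0)
print("tips",f([[.6166,.246-.032,.091],[.6166,.246+.032,.091],[.6166,.246,.091]]))
print("rim",f([[.617,.244,.067],[.617,.244,.003],[.556,.294,.067],[.556,.294,.075],[.617,.244,.062]]))
```

```text
[0.61551511 0.24683959 0.1004995 ] 2.2
tips [[197. 223.]
 [277. 299.]
 [236. 260.]]
rim [[229. 291.]
 [218. 375.]
 [384. 307.]
 [386. 296.]
 [228. 298.]]
```

The close view shows the jaws straddling the vial (rim at crop 230,292), which matches my prediction. The plug looks seated in this vial and raised in the other, but the press decides. Descending and gripping now.

Call:
{"op": "arm_command", "data": {
  "rows": [0,-1,18,0,0,0,0,-2,36,0,0,0,0,-2,54,0,0,0,0,-2,70,0,0,0,0,-2,70,0,0,0]
}}

```text
clock: 2.7
tcp_pos: [0.6145, 0.2443, 0.0286]
orientation: [0.0, 1.0, -0.0, -0.002]
force: [-0.4, 0.2, -0.8]
opening: 0.0516
grip_force: 0.0
```

Call:
{"op": "arm_command", "data": {
  "rows": [0,0,0,0,0,0,0,0,0,0,0,0,0,0,0,0,0,0,0,0,0,0,0,0,0,0,0,0,0,0],
  "gripper": -1
}}

```text
clock: 3.2
tcp_pos: [0.6165, 0.2448, 0.0317]
orientation: [0.0, 1.0, 0.0, 0.001]
force: [0.8, 0.6, 5.8]
opening: 0.0246
grip_force: 39.8
```

Call:
{"op": "arm_command", "data": {
  "rows": [0,0,-15,0,0,0,0,0,-45,0,0,0,0,0,-80,0,0,0,0,0,-115,0,0,0,0,0,-130,0,0,0]
}}

```text
clock: 3.7
tcp_pos: [0.6168, 0.2448, 0.1653]
orientation: [0.0, 1.0, 0.001, 0.003]
force: [-0.2, 0.8, -0.8]
opening: 0.0249
grip_force: 39.3
```

Call:
{"op": "arm_command", "data": {
  "rows": [3,-20,0,0,0,0,9,-55,0,0,0,0,15,-90,0,0,0,0,21,-130,0,0,0,0,27,-170,0,0,0,0]
}}

```text
clock: 4.2
tcp_pos: [0.5878, 0.0733, 0.1611]
orientation: [0.0, 1.0, 0.0, 0.0]
force: [1.3, 0.2, 0.3]
opening: 0.0248
grip_force: 39.3
```

Call:
{"op": "arm_command", "data": {
  "rows": [6,-35,0,0,0,0,12,-70,0,0,0,0,18,-105,0,0,0,0,24,-140,0,0,0,0,28,-170,0,0,0,0]
}}

```text
clock: 4.7
tcp_pos: [0.5597, -0.0971, 0.1611]
orientation: [0.001, 1.0, -0.0, 0.0]
force: [0.5, -0.2, -0.6]
opening: 0.0248
grip_force: 39.4
```

Call:
{"op": "arm_command", "data": {
  "rows": [6,-35,0,0,0,0,12,-70,0,0,0,0,18,-105,0,0,0,0,24,-145,0,0,0,0,28,-169,0,0,0,0]
}}

```text
clock: 5.2
tcp_pos: [0.5314, -0.2671, 0.1611]
orientation: [0.001, 1.0, -0.0, 0.0]
force: [1.3, 0.8, 0.4]
opening: 0.0246
grip_force: 39.4
```

Call:
{"op": "arm_command", "data": {
  "rows": [0,0,20,0,0,0,0,0,45,0,0,0,0,0,65,0,0,0,0,0,80,0,0,0,0,0,80,0,0,0]
}}

```text
clock: 5.7
tcp_pos: [0.5309, -0.2637, 0.0787]
orientation: [0.0, 1.0, 0.001, -0.002]
force: [-0.4, 0.8, -1.1]
opening: 0.0247
grip_force: 39.4
```

Run:
```python
from h import *
s=ctrl.get_state();print(s["tcp_pos"],s["opening"],s["clock"],s["force"])
out=np.zeros((600,800,3),np.uint8)
for n,o in(("scene",0),("top",400)):
    c=ctrl.read_camera(n);np.savez(n+"1.npz",**c);u,v=px(c,[.534,-.265,.06])[0].astype(int)
    u0=u-50;v0=v-75;print(n,u0,v0)
    out[:,o:o+400]=cv2.resize(cv2.convertScaleAbs(c["frame"][v0:v0+150,u0:u0+100,::-1],alpha=1.7),(400,600)) 
cv2.imwrite("pics/a2.png",out)
```

```text
[ 0.53092368 -0.26368805  0.07874665] 0.024677625596594057 5.7 [-0.39251732  0.84537477 -1.13093432]
scene 210 91
top 313 175
```

View pics/a2.png

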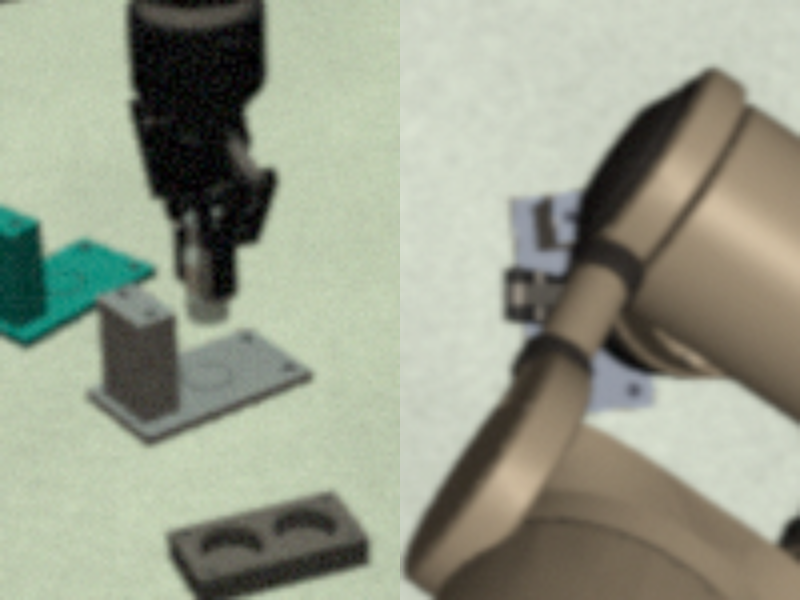

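Run:
```python
from h import *
c=load("scene1")
g=lambda p:np.array([p])/4.+[[210,91]]
print("ring",world(c,g((209,377)),.008)," foot",world(c,g((208,310)),.053), "proj ring est",(px(c,[.5338,-.265,.008])-[210,91])*4)
```

```text
ring [[ 0.53090938 -0.26440533  0.008     ]]  foot [[ 0.5294961  -0.26567251  0.053     ]] proj ring est [[204.28636178 377.87323204]]
```

In the view the vial foot is at crop (208,310), above the ring at (209,377) and about 1 mm off. I'll correct that and lower it.

Call:
{"op": "arm_command", "data": {
  "rows": [-1,1,15,0,0,0,-1,1,30,0,0,0,-1,1,40,0,0,0,-1,1,43,0,0,0,-1,1,43,0,0,0]
}}

```text
clock: 6.3
tcp_pos: [0.5334, -0.2635, 0.0376]
orientation: [0.0, 1.0, -0.0, 0.0]
force: [-0.8, 0.2, -0.2]
opening: 0.0247
grip_force: 39.4
```

Call:
{"op": "arm_command", "data": {
  "rows": [0,0,0.5,0,0,0,0,0,1,0,0,0,0,0,1.5,0,0,0,0,0,2,0,0,0,0,0,2,0,0,0]
}}

```text
clock: 6.8
tcp_pos: [0.5336, -0.2637, 0.0367]
orientation: [0.0, 1.0, -0.0, 0.001]
force: [-2.6, 1.0, 7.8]
opening: 0.025
grip_force: 40.2
```

Call:
{"op": "arm_command", "data": {
  "rows": [0,0,0,0,0,0,0,0,0,0,0,0,0,0,0,0,0,0,0,0,0,0,0,0,0,0,-5,0,0,0],
  "gripper": 0.2
}}

```text
clock: 7.3
tcp_pos: [0.5328, -0.2631, 0.0397]
orientation: [0.0, 1.0, 0.0, -0.001]
force: [-0.0, -0.4, -0.3]
opening: 0.0512
grip_force: 0.0
```

Call:
{"op": "arm_command", "data": {
  "rows": [0,0,-15,0,0,0,0,0,-35,0,0,0,0,0,-60,0,0,0,0,0,-70,0,0,0,0,0,-70,0,0,0]
}}

```text
clock: 7.8
tcp_pos: [0.534, -0.2639, 0.1119]
orientation: [0.0, 1.0, -0.001, 0.001]
force: [-0.1, -0.6, 0.3]
opening: 0.0512
grip_force: 0.0
```

Call:
{"op": "arm_command", "data": {
  "rows": [0,0,0,0,0,0,0,0,0,0,0,0,0,0,0,0,0,0,0,0,0,0,0,0,0,0,0,0,0,0],
  "gripper": -1
}}

```text
clock: 8.3
tcp_pos: [0.5331, -0.2633, 0.1098]
orientation: [0.0, 1.0, 0.0, -0.0]
force: [-0.2, -0.4, -0.1]
opening: -0.0
grip_force: 0.0
```

Run:
```python
from h import *
s=ctrl.get_state();print(s["tcp_pos"],s["opening"],s["clock"],s["force"])
out=np.zeros((600,800,3),np.uint8)
for n,o in(("scene",0),("top",400)):
    c=ctrl.read_camera(n);np.savez(n+"2.npz",**c);u,v=px(c,[.534,-.265,.06])[0].astype(int)
    u0=u-50;v0=v-75;print(n,u0,v0,(px(c,[[.534,-.265,.072],[.534,-.265,.008],[.5338,-.2637,.10]])-[u0,v0])*4)
    out[:,o:o+400]=cv2.resize(cv2.convertScaleAbs(c["frame"][v0:v0+150,u0:u0+100,::-1],alpha=1.7),(400,600)) 
cv2.imwrite("pics/a3.png",out)
```

```text
[ 0.53308484 -0.26333094  0.1098141 ] -2.604654762090887e-05 8.3 [-0.19950617 -0.40335959 -0.08591028]
scene 210 91 [[200.87780558 284.01707164]
 [203.99321021 377.96463321]
 [200.85366019 241.95501951]]
top 313 175 [[206.42687078 302.28853593]
 [183.83274132 307.80553503]
 [214.62154446 300.01719629]]
```

View pics/a3.png

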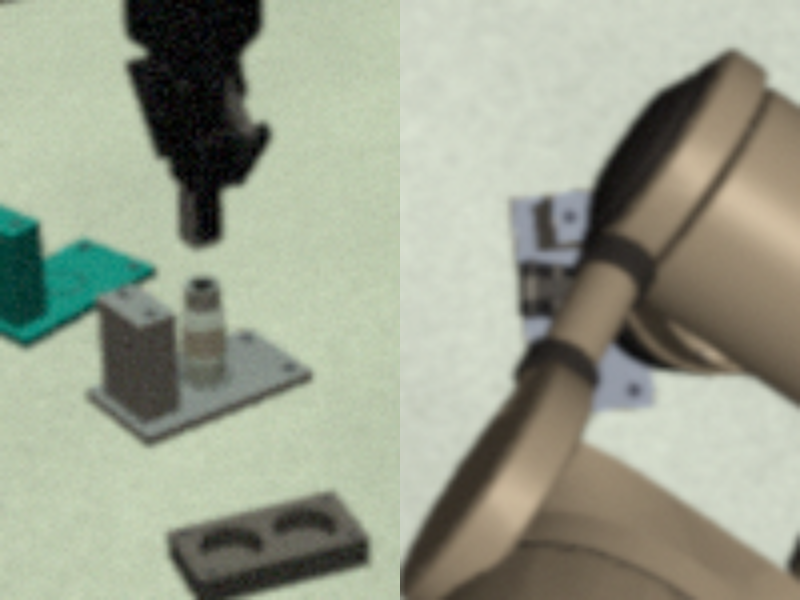

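The vial stands upright on the ring, with its rim at crop (203,285) and the closed tips above it. Now I press slowly. Contact at TCP z ≈ 0.083 would mean the rim (lower than the step), 0.085 is step level, and above that is a raised plug.

Call:
{"op": "arm_command", "data": {
  "rows": [0,0,8,0,0,0,0,0,13,0,0,0,0,0,15,0,0,0,0,0,17,0,0,0,0,0,18,0,0,0]
}}

```text
clock: 8.9
tcp_pos: [0.5332, -0.2634, 0.092]
orientation: [0.0, 1.0, 0.0, -0.0]
force: [1.0, -0.5, -0.9]
opening: 0.0
grip_force: 0.0
```

Call:
{"op": "arm_command", "data": {
  "rows": [0,0,1,0,0,0,0,0,2,0,0,0,0,0,3,0,0,0,0,0,4,0,0,0,0,0,5,0,0,0]
}}

```text
clock: 9.4
tcp_pos: [0.5332, -0.2634, 0.0872]
orientation: [0.0, 1.0, 0.0, 0.0]
force: [-0.0, -0.6, 0.1]
opening: -0.0005
grip_force: 0.0
```

Call:
{"op": "arm_command", "data": {
  "rows": [0,0,0.5,0,0,0,0,0,1,0,0,0,0,0,1.5,0,0,0,0,0,2,0,0,0,0,0,2.5,0,0,0]
}}

```text
clock: 9.9
tcp_pos: [0.5332, -0.2634, 0.0848]
orientation: [0.0, 1.0, 0.0, 0.0]
force: [0.2, -0.1, 0.3]
opening: -0.0004
grip_force: 0.0
```

Call:
{"op": "arm_command", "data": {
  "rows": [0,0,0.4,0,0,0,0,0,0.8,0,0,0,0,0,1.2,0,0,0,0,0,1.6,0,0,0,0,0,1.6,0,0,0]
}}

```text
clock: 10.4
tcp_pos: [0.5332, -0.2634, 0.0831]
orientation: [0.0, 1.0, 0.0, 0.0]
force: [0.2, 0.5, -0.2]
opening: -0.0001
grip_force: 0.0
```

Call:
{"op": "arm_command", "data": {
  "rows": [0,0,0.3,0,0,0,0,0,0.6,0,0,0,0,0,0.9,0,0,0,0,0,0.9,0,0,0,0,0,0.9,0,0,0]
}}

```text
clock: 10.9
tcp_pos: [0.5335, -0.2636, 0.0831]
orientation: [0.0, 1.0, -0.0, 0.001]
force: [-2.3, 0.6, 5.8]
opening: 0.0004
grip_force: 2.9
```

Contact came at 0.083, about 2 mm below step level (0.085), so the collar rim is being felt. I'll press a bit firmer to confirm, then lift and regrip.

Call:
{"op": "arm_command", "data": {
  "rows": [0,0,0.4,0,0,0,0,0,0.7,0,0,0,0,0,0.7,0,0,0,0,0,0.7,0,0,0,0,0,0.7,0,0,0]
}}

```text
clock: 11.4
tcp_pos: [0.5338, -0.2638, 0.0831]
orientation: [0.0, 1.0, -0.001, 0.001]
force: [-1.4, 1.1, 9.8]
opening: -0.0001
grip_force: 4.9
```

Call:
{"op": "arm_command", "data": {
  "rows": [0,0,-4,0,0,0,0,0,-14,0,0,0,0,0,-29,0,0,0,0,0,-29,0,0,0,0,0,-29,0,0,0]
}}

```text
clock: 11.9
tcp_pos: [0.5333, -0.2634, 0.1107]
orientation: [0.0, 1.0, -0.0, 0.0]
force: [-0.4, -0.7, 0.1]
opening: -0.0001
grip_force: 0.0
```

Call:
{"op": "arm_command", "data": {
  "rows": [0,0,0,0,0,0,0,0,0,0,0,0,0,0,0,0,0,0,0,0,0,0,0,0,0,0,0,0,0,0],
  "gripper": 0.2
}}

```text
clock: 12.4
tcp_pos: [0.5332, -0.2634, 0.1104]
orientation: [0.0, 1.0, 0.0, -0.0]
force: [0.2, 0.2, 0.7]
opening: 0.0514
grip_force: 0.0
```

Call:
{"op": "arm_command", "data": {
  "rows": [0,0,20,0,0,0,0,0,40,0,0,0,0,0,60,0,0,0,0,0,74,0,0,0,0,0,74,0,0,0]
}}

```text
clock: 12.9
tcp_pos: [0.5321, -0.2627, 0.0346]
orientation: [0.0, 1.0, 0.001, -0.002]
force: [0.1, 0.2, 0.6]
opening: 0.0515
grip_force: 0.0
```

Call:
{"op": "arm_command", "data": {
  "rows": [0,0,0,0,0,0,0,0,0,0,0,0,0,0,0,0,0,0,0,0,0,0,0,0,0,0,0,0,0,0],
  "gripper": -1
}}

```text
clock: 13.4
tcp_pos: [0.5339, -0.2638, 0.0377]
orientation: [0.0, 1.0, -0.001, 0.001]
force: [0.0, 1.1, 6.3]
opening: 0.0243
grip_force: 39.8
```

The vial is lower than the step: a firm 9.8 N at 0.083. It goes to rack p2.

Call:
{"op": "arm_command", "data": {
  "rows": [0,0,-15,0,0,0,0,0,-45,0,0,0,0,0,-80,0,0,0,0,0,-110,0,0,0,0,0,-120,0,0,0]
}}

```text
clock: 13.9
tcp_pos: [0.5343, -0.2641, 0.1599]
orientation: [0.0, 1.0, -0.001, 0.002]
force: [0.1, -0.2, -0.1]
opening: 0.0247
grip_force: 39.4
```

Call:
{"op": "arm_command", "data": {
  "rows": [-4,20,0,0,0,0,-12,55,0,0,0,0,-20,90,0,0,0,0,-28,125,0,0,0,0,-36,160,0,0,0,0]
}}

```text
clock: 14.4
tcp_pos: [0.5688, -0.102, 0.1553]
orientation: [0.001, 1.0, 0.0, -0.001]
force: [0.2, 0.8, -1.4]
opening: 0.0247
grip_force: 39.4
```

Call:
{"op": "arm_command", "data": {
  "rows": [-8,35,0,0,0,0,-16,70,0,0,0,0,-24,105,0,0,0,0,-31,140,0,0,0,0,-38,170,0,0,0,0]
}}

```text
clock: 14.9
tcp_pos: [0.6069, 0.0684, 0.1552]
orientation: [0.0, 1.0, 0.0, -0.001]
force: [0.4, 0.1, 0.2]
opening: 0.0245
grip_force: 39.4
```

Call:
{"op": "arm_command", "data": {
  "rows": [-4,20,0,0,0,0,-8,36,15,0,0,0,-8,36,40,0,0,0,-8,36,70,0,0,0,-8,36,80,0,0,0]
}}

```text
clock: 15.4
tcp_pos: [0.6127, 0.1023, 0.0717]
orientation: [0.0, 1.0, -0.0, -0.004]
force: [-0.6, 0.8, -0.9]
opening: 0.0246
grip_force: 39.4
```

Run:
```python
from h import *
s=ctrl.get_state();print(s["tcp_pos"],s["opening"],s["clock"],s["force"])
c=ctrl.read_camera("scene");np.savez("scene3.npz",**c);u,v=px(c,[.6155,.102,.03])[0].astype(int)
u0=u-66;v0=v-50;print(u0,v0)
f=lambda P:((px(c,P)-[u0,v0])*6).round()
print(f([[.6155,.102,.018],[.5317,.1088,.018],[.6562,.0998,.018]]),"foot",f([*s["tcp_pos"][:2],s["tcp_pos"][2]-.029]))
cv2.imwrite("pics/a4.png",cv2.resize(cv2.convertScaleAbs(c["frame"][v0:v0+100,u0:u0+133,::-1],alpha=1.7),(798,600),interpolation=cv2.INTER_CUBIC))
```

```text
[0.61272433 0.10228531 0.07165291] 0.024643315718181957 15.4 [-0.55633798  0.75944905 -0.87822682]
253 229
[[396. 330.]
 [632. 249.]
 [278. 374.]] foot [[407. 266.]]
```

View pics/a4.png

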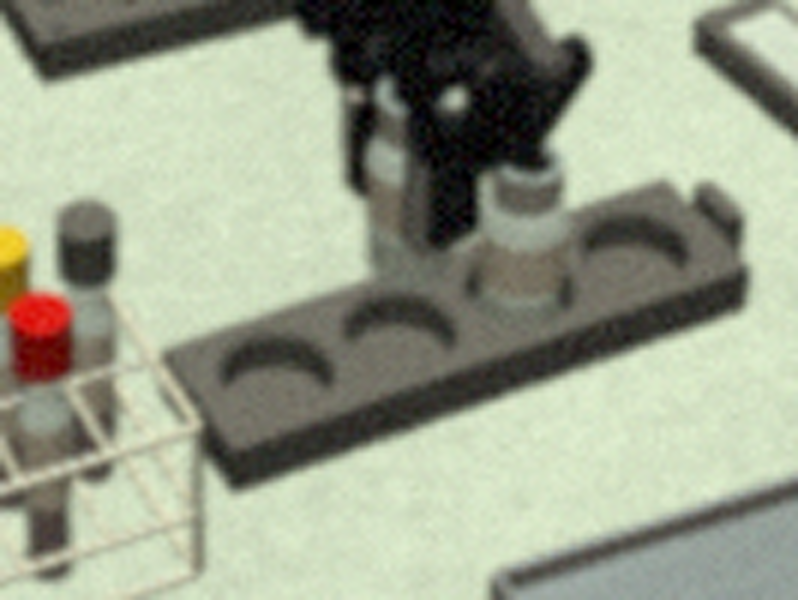

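Run:
```python
from h import *
c=load("scene3");g=lambda p:np.array([p])/6.+[[253,229]]
s=ctrl.get_state();print(s["tcp_pos"],s["clock"])
print("pocket",world(c,g((401,323)),.018),"foot",[world(c,g((403,269)),z).round(4) for z in(.043,.046)])
```

```text
[0.61285135 0.10213418 0.07163857] 15.45
pocket [[0.61250213 0.10017488 0.018     ]] foot [array([[0.6149, 0.1032, 0.043 ]]), array([[0.6169, 0.106 , 0.046 ]])]
```

Run:
```python
from h import *
c=load("scene3");g=lambda p:np.array([p])/6.+[[253,229]]
print("pocket",world(c,g((401,327)),.018).round(4),"foot",[world(c,g((414,v)),.043).round(4) for v in(259,263)])
# pocket refine in scene ortho: template by Hough at z=.018
for n in("scene0","top0"):
    c=load(n);S=3000;x0,x1,y0,y1=.50,.68,.07,.14
    g=cv2.GaussianBlur(cv2.cvtColor(ortho(c,x0,x1,y0,y1,.018,S),cv2.COLOR_BGR2GRAY),(9,9),0).astype(np.float32)
    gx=cv2.Sobel(g,5,1,0);gy=cv2.Sobel(g,5,0,1)
    th=np.linspace(0,2*np.pi,72)[:-1];best={}
    for nm,(X,Y) in dict(p0=(.5317,.1088),p2=(.6155,.102),p3=(.6562,.0998)).items():
        r=[]
        for dx in np.arange(-.006,.0061,.0005):
            for dy in np.arange(-.006,.0061,.0005):
                u=(y1-Y-dy)*S+.0165*S*np.cos(th);v=(x1-X-dx)*S+.0165*S*np.sin(th)
                m=(u>0)&(v>0)&(u<g.shape[1]-1)&(v<g.shape[0]-1)
                ui=u.astype(int).clip(0,g.shape[1]-1);vi=v.astype(int).clip(0,g.shape[0]-1)
                r.append(((gx[vi,ui]*np.cos(th)+gy[vi,ui]*np.sin(th))[m].sum(),X+dx,Y+dy))
        print(n,nm,np.round(max(r),4))
```

```text
pocket [[0.6135 0.1017 0.018 ]] foot [array([[0.6096, 0.1011, 0.043 ]]), array([[0.6106, 0.1026, 0.043 ]])]
scene0 p0 [8.532199e+02 5.317000e-01 1.083000e-01]
scene0 p2 [7.670338e+02 6.145000e-01 1.020000e-01]
scene0 p3 [7.892634e+02 6.567000e-01 9.730000e-02]
top0 p0 [3.485384e+02 5.327000e-01 1.118000e-01]
top0 p2 [3.567007e+02 6.170000e-01 1.045000e-01]
top0 p3 [4.292168e+02 6.582000e-01 1.008000e-01]
```

The pocket rim is at crop (401,327) and the foot is above it, about 1–2 mm off in x. I'll correct that and lower in stages, watching the force.

Call:
{"op": "arm_command", "data": {
  "rows": [-1,-1,8,0,0,0,-1,-1,16,0,0,0,-1,-1,22,0,0,0,-1,-1,24,0,0,0,-1,-1,24,0,0,0]
}}

```text
clock: 15.95
tcp_pos: [0.6165, 0.1015, 0.0527]
orientation: [0.0, 1.0, 0.0, 0.0]
force: [0.1, -0.1, 0.2]
opening: 0.025
grip_force: 39.4
```

Call:
{"op": "arm_command", "data": {
  "rows": [0,0,2,0,0,0,0,0,4,0,0,0,0,0,6,0,0,0,0,0,8,0,0,0,0,0,8,0,0,0]
}}

```text
clock: 16.45
tcp_pos: [0.6163, 0.1015, 0.0443]
orientation: [0.0, 1.0, 0.0, -0.0]
force: [-0.7, 0.1, -0.7]
opening: 0.0249
grip_force: 39.4
```

Call:
{"op": "arm_command", "data": {
  "rows": [0,0,3,0,0,0,0,0,6,0,0,0,0,0,8,0,0,0,0,0,9,0,0,0,0,0,9,0,0,0]
}}

```text
clock: 16.95
tcp_pos: [0.6164, 0.1015, 0.0354]
orientation: [0.0, 1.0, 0.0, -0.0]
force: [-0.1, -0.6, -0.4]
opening: 0.0244
grip_force: 39.4
```

Call:
{"op": "arm_command", "data": {
  "rows": [0,0,0.7,0,0,0,0,0,1.4,0,0,0,0,0,2,0,0,0,0,0,2.5,0,0,0,0,0,2.5,0,0,0]
}}

```text
clock: 17.45
tcp_pos: [0.6166, 0.1015, 0.0337]
orientation: [0.0, 1.0, 0.0, 0.0]
force: [-2.3, -0.3, 5.1]
opening: 0.0249
grip_force: 39.9
```

It's on the pocket floor. Releasing, then on to the second vial.

Call:
{"op": "arm_command", "data": {
  "rows": [0,0,0,0,0,0,0,0,0,0,0,0,0,0,0,0,0,0,0,0,0,0,0,0,0,0,-4,0,0,0],
  "gripper": 0.2
}}

```text
clock: 17.95
tcp_pos: [0.6161, 0.1015, 0.0366]
orientation: [0.0, 1.0, 0.0, -0.001]
force: [0.4, 0.1, -0.0]
opening: 0.0511
grip_force: 0.0
```

Call:
{"op": "arm_command", "data": {
  "rows": [0,0,-15,0,0,0,0,0,-40,0,0,0,0,0,-75,0,0,0,0,0,-110,0,0,0,0,0,-123,0,0,0]
}}

```text
clock: 18.45
tcp_pos: [0.6183, 0.1016, 0.1654]
orientation: [0.0, 1.0, 0.0, 0.004]
force: [1.0, 0.8, 0.4]
opening: 0.0511
grip_force: 0.0
```

Call:
{"op": "arm_command", "data": {
  "rows": [12,40,0,0,0,0,24,80,0,0,0,0,38,120,0,0,0,0,50,160,0,0,0,0,60,192,0,0,0,0]
}}

```text
clock: 18.95
tcp_pos: [0.5555, 0.2956, 0.1602]
orientation: [-0.0, 1.0, 0.0, -0.0]
force: [0.4, 0.1, 0.2]
opening: 0.0511
grip_force: 0.0
```

Call:
{"op": "arm_command", "data": {
  "rows": [0,0,20,0,0,0,0,0,40,0,0,0,0,0,55,0,0,0,0,0,60,0,0,0,0,0,60,0,0,0]
}}

```text
clock: 19.45
tcp_pos: [0.5562, 0.2934, 0.0995]
orientation: [0.0, 1.0, -0.0, -0.001]
force: [1.4, -0.4, 0.0]
opening: 0.0512
grip_force: 0.0
```

Run:
```python
from h import *
s=ctrl.get_state();print(s["tcp_pos"],s["opening"],s["clock"],s["force"])
c=ctrl.read_camera("scene");np.savez("scene4.npz",**c);u,v=px(c,[.58,.2,.03])[0].astype(int)
u0=u-80;v0=v-65;print(u0,v0)
f=lambda P:((px(c,P)-[u0,v0])*5).round()
print("rack rim",f([.6155,.102,.068]),"vial rim",f([.556,.294,.067]),"tips",f([[.556,.294-.032,.091],[.556,.294+.032,.091]]))
cv2.imwrite("pics/a5.png",cv2.resize(cv2.convertScaleAbs(c["frame"][v0:v0+120,u0:u0+160,::-1],alpha=1.7),(800,600),interpolation=cv2.INTER_CUBIC))
```

```text
[0.5562359  0.29336706 0.09952029] 0.051187894172688445 19.45 [ 1.42101296 -0.35672512  0.00173085]
289 240
rack rim [[155. 114.]] vial rim [[664. 397.]] tips [[604. 278.]
 [752. 408.]]
```

View pics/a5.png

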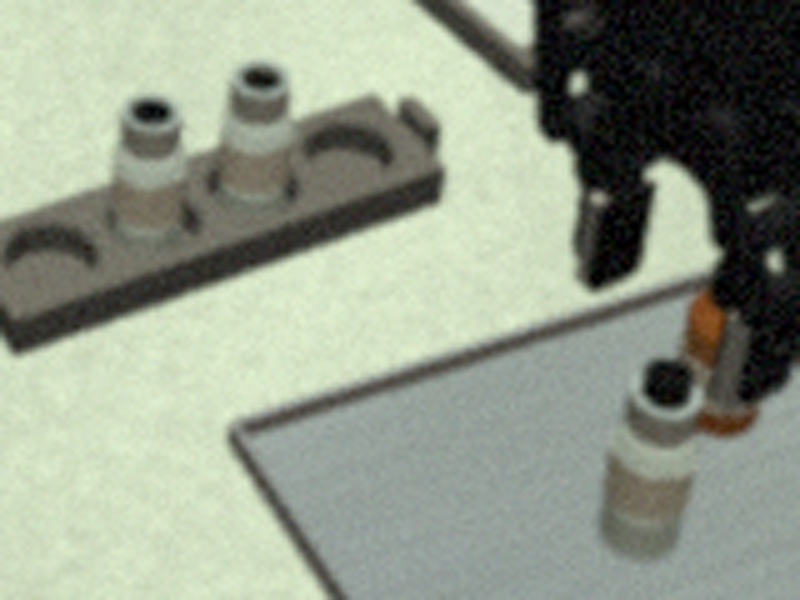

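Vial 1 stands upright in p2 at (152,170). The second vial's rim is at (665,398), centred between the jaws as predicted. I grasp it and carry it to the gauge.

Call:
{"op": "arm_command", "data": {
  "rows": [0,0,18,0,0,0,0,0,36,0,0,0,0,0,54,0,0,0,0,0,68,0,0,0,0,0,70,0,0,0]
}}

```text
clock: 20.0
tcp_pos: [0.5562, 0.2932, 0.0291]
orientation: [0.001, 1.0, -0.0, -0.001]
force: [-0.7, -0.5, 0.1]
opening: 0.0516
grip_force: 0.0
```

Call:
{"op": "arm_command", "data": {
  "rows": [0,0,0,0,0,0,0,0,0,0,0,0,0,0,0,0,0,0,0,0,0,0,0,0,0,0,0,0,0,0],
  "gripper": -1
}}

```text
clock: 20.5
tcp_pos: [0.5574, 0.2939, 0.0313]
orientation: [0.0, 1.0, 0.0, 0.001]
force: [0.4, 0.2, 6.0]
opening: 0.0249
grip_force: 39.7
```

Call:
{"op": "arm_command", "data": {
  "rows": [0,0,-15,0,0,0,0,0,-45,0,0,0,0,0,-80,0,0,0,0,0,-115,0,0,0,0,0,-130,0,0,0]
}}

```text
clock: 21.0
tcp_pos: [0.5578, 0.294, 0.1648]
orientation: [0.0, 1.0, 0.001, 0.003]
force: [1.1, -0.5, -1.4]
opening: 0.0246
grip_force: 39.3
```

Call:
{"op": "arm_command", "data": {
  "rows": [1,-20,0,0,0,0,2,-58,0,0,0,0,4,-98,0,0,0,0,6,-138,0,0,0,0,8,-178,0,0,0,0]
}}

```text
clock: 21.5
tcp_pos: [0.548, 0.1142, 0.1609]
orientation: [0.0, 1.0, 0.0, 0.0]
force: [0.5, 0.5, -0.7]
opening: 0.0252
grip_force: 39.4
```

Call:
{"op": "arm_command", "data": {
  "rows": [2,-40,0,0,0,0,4,-80,0,0,0,0,6,-120,0,0,0,0,7,-160,0,0,0,0,8,-200,0,0,0,0]
}}

```text
clock: 22.0
tcp_pos: [0.5399, -0.086, 0.1609]
orientation: [0.0, 1.0, -0.0, 0.0]
force: [0.3, -0.0, -1.0]
opening: 0.0247
grip_force: 39.4
```

Call:
{"op": "arm_command", "data": {
  "rows": [2,-40,0,0,0,0,4,-80,0,0,0,0,6,-120,0,0,0,0,7,-160,0,0,0,0,7,-179,0,0,0,0]
}}

```text
clock: 22.5
tcp_pos: [0.5326, -0.2666, 0.1607]
orientation: [0.002, 1.0, -0.0, 0.0]
force: [-0.0, 0.4, 0.2]
opening: 0.0246
grip_force: 39.4
```

Call:
{"op": "arm_command", "data": {
  "rows": [0,0,20,0,0,0,0,0,45,0,0,0,0,0,65,0,0,0,0,0,80,0,0,0,0,0,80,0,0,0]
}}

```text
clock: 23.0
tcp_pos: [0.532, -0.262, 0.0783]
orientation: [0.0, 1.0, 0.001, -0.002]
force: [-0.2, 0.4, -1.0]
opening: 0.0248
grip_force: 39.4
```

Run:
```python
from h import *
s=ctrl.get_state();print(s["tcp_pos"],s["opening"],s["clock"],s["force"])
c=ctrl.read_camera("scene");np.savez("scene5.npz",**c);u0,v0=210,91
f=lambda P:((px(c,P)-[u0,v0])*6).round()
cv2.imwrite("pics/a6.png",cv2.resize(cv2.convertScaleAbs(c["frame"][v0+30:v0+120,u0:u0+120,::-1],alpha=1.7),(720,540),interpolation=cv2.INTER_CUBIC))
```

```text
[ 0.53204269 -0.26198788  0.07828928] 0.024847499634691735 23.0 [-0.1565615   0.3907799  -0.95821371]
```

View pics/a6.png

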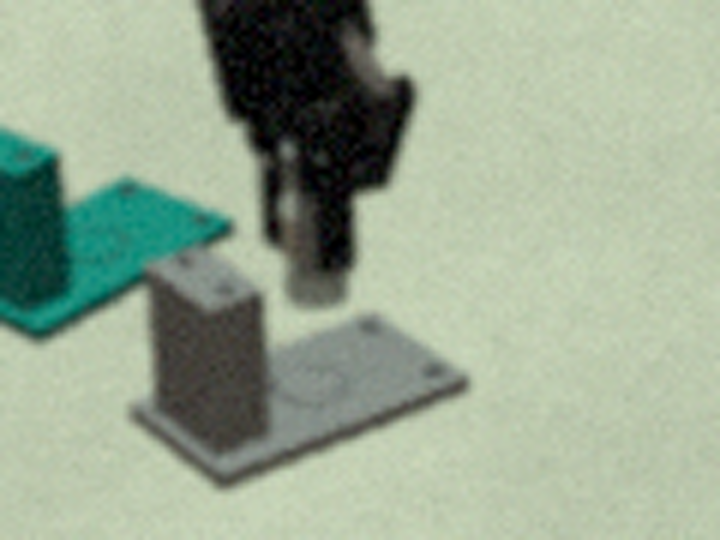

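The foot is at crop (317,287), above the ring at about (314,386) and within roughly 1 mm. Lowering it.

Call:
{"op": "arm_command", "data": {
  "rows": [0,0,15,0,0,0,0,0,30,0,0,0,0,0,39,0,0,0,0,0,43,0,0,0,0,0,43,0,0,0]
}}

```text
clock: 23.55
tcp_pos: [0.5334, -0.2633, 0.0373]
orientation: [0.0, 1.0, 0.0, 0.0]
force: [-0.8, -0.4, -0.6]
opening: 0.0249
grip_force: 39.4
```

Call:
{"op": "arm_command", "data": {
  "rows": [0,0,0.5,0,0,0,0,0,1,0,0,0,0,0,1.5,0,0,0,0,0,2,0,0,0,0,0,2,0,0,0]
}}

```text
clock: 24.05
tcp_pos: [0.5336, -0.2636, 0.0363]
orientation: [0.0, 1.0, -0.0, 0.001]
force: [-1.3, 1.2, 6.8]
opening: 0.0248
grip_force: 40.2
```

Call:
{"op": "arm_command", "data": {
  "rows": [0,0,0,0,0,0,0,0,0,0,0,0,0,0,0,0,0,0,0,0,0,0,0,0,0,0,-5,0,0,0],
  "gripper": 0.2
}}

```text
clock: 24.55
tcp_pos: [0.5328, -0.2631, 0.0395]
orientation: [0.0, 1.0, 0.0, -0.001]
force: [-0.7, -0.1, 0.5]
opening: 0.0513
grip_force: 0.0
```

Call:
{"op": "arm_command", "data": {
  "rows": [0,0,-15,0,0,0,0,0,-35,0,0,0,0,0,-60,0,0,0,0,0,-75,0,0,0,0,0,-75,0,0,0]
}}

```text
clock: 25.05
tcp_pos: [0.5344, -0.2642, 0.1177]
orientation: [0.0, 1.0, -0.001, 0.002]
force: [0.2, -0.6, -0.4]
opening: 0.0509
grip_force: 0.0
```

Call:
{"op": "arm_command", "data": {
  "rows": [0,0,0,0,0,0,0,0,0,0,0,0,0,0,0,0,0,0,0,0,0,0,0,0,0,0,0,0,0,0],
  "gripper": -1
}}

```text
clock: 25.55
tcp_pos: [0.5331, -0.2633, 0.1146]
orientation: [0.0, 1.0, 0.0, -0.0]
force: [-0.1, -0.4, 0.6]
opening: -0.0004
grip_force: 0.0
```

Call:
{"op": "arm_command", "data": {
  "rows": [0,0,8,0,0,0,0,0,13,0,0,0,0,0,16,0,0,0,0,0,18,0,0,0,0,0,19,0,0,0]
}}

```text
clock: 26.05
tcp_pos: [0.5331, -0.2634, 0.0958]
orientation: [0.0, 1.0, 0.0, -0.0]
force: [0.4, -0.2, 0.2]
opening: 0.0002
grip_force: 0.0
```

Call:
{"op": "arm_command", "data": {
  "rows": [0,0,0.6,0,0,0,0,0,1.2,0,0,0,0,0,1.8,0,0,0,0,0,2.4,0,0,0,0,0,3,0,0,0]
}}

```text
clock: 26.55
tcp_pos: [0.5332, -0.2634, 0.0931]
orientation: [0.0, 1.0, -0.0, 0.0]
force: [1.3, 0.1, 0.6]
opening: 0.0001
grip_force: 0.0
```

Call:
{"op": "arm_command", "data": {
  "rows": [0,0,0.4,0,0,0,0,0,0.8,0,0,0,0,0,1.2,0,0,0,0,0,1.6,0,0,0,0,0,2,0,0,0]
}}

```text
clock: 27.05
tcp_pos: [0.5332, -0.2634, 0.0911]
orientation: [0.0, 1.0, 0.0, 0.0]
force: [0.2, -0.1, 5.2]
opening: 0.0001
grip_force: 2.3
```

Contact at 0.091, so the top is at about 80 mm, 6 mm above the step. The plug is raised. I'll press firmly once to confirm, then regrip.

Call:
{"op": "arm_command", "data": {
  "rows": [0,0,0.4,0,0,0,0,0,0.7,0,0,0,0,0,0.7,0,0,0,0,0,0.7,0,0,0,0,0,0.7,0,0,0]
}}

```text
clock: 27.55
tcp_pos: [0.5335, -0.2636, 0.0911]
orientation: [0.0, 1.0, -0.0, 0.001]
force: [-1.5, 0.2, 4.6]
opening: 0.0
grip_force: 2.5
```

Call:
{"op": "arm_command", "data": {
  "rows": [0,0,-4,0,0,0,0,0,-14,0,0,0,0,0,-25,0,0,0,0,0,-25,0,0,0,0,0,-25,0,0,0]
}}

```text
clock: 28.05
tcp_pos: [0.5334, -0.2635, 0.116]
orientation: [0.0, 1.0, -0.0, 0.0]
force: [0.0, 0.3, -0.5]
opening: -0.0001
grip_force: 0.0
```

Call:
{"op": "arm_command", "data": {
  "rows": [0,0,0,0,0,0,0,0,0,0,0,0,0,0,0,0,0,0,0,0,0,0,0,0,0,0,0,0,0,0],
  "gripper": 0.2
}}

```text
clock: 28.55
tcp_pos: [0.5332, -0.2634, 0.1152]
orientation: [0.0, 1.0, 0.0, -0.0]
force: [-0.2, -0.4, 0.1]
opening: 0.0513
grip_force: 0.0
```

Call:
{"op": "arm_command", "data": {
  "rows": [0,0,20,0,0,0,0,0,40,0,0,0,0,0,62,0,0,0,0,0,79,0,0,0,0,0,79,0,0,0]
}}

```text
clock: 29.05
tcp_pos: [0.5318, -0.2625, 0.034]
orientation: [0.0, 1.0, 0.001, -0.002]
force: [0.2, -0.1, -0.7]
opening: 0.0513
grip_force: 0.0
```

Call:
{"op": "arm_command", "data": {
  "rows": [0,0,0,0,0,0,0,0,0,0,0,0,0,0,0,0,0,0,0,0,0,0,0,0,0,0,0,0,0,0],
  "gripper": -1
}}

```text
clock: 29.55
tcp_pos: [0.5339, -0.2638, 0.0376]
orientation: [0.0, 1.0, -0.001, 0.001]
force: [0.1, -0.3, 6.3]
opening: 0.0248
grip_force: 39.8
```

Run:
```python
from h import *
th=np.linspace(0,2*np.pi,72)[:-1]
for n in("scene0","top0"):
    c=load(n);S=3000;x0,x1,y0,y1=.53,.66,-.14,-.05
    g=cv2.GaussianBlur(cv2.cvtColor(ortho(c,x0,x1,y0,y1,.018,S),cv2.COLOR_BGR2GRAY),(9,9),0).astype(np.float32)
    gx=cv2.Sobel(g,5,1,0);gy=cv2.Sobel(g,5,0,1)
    for nm,(X,Y) in dict(p0=(.5702,-.0925),p1=(.611,-.097)).items():
        r=[]
        for dx in np.arange(-.006,.0061,.0005):
            for dy in np.arange(-.006,.0061,.0005):
                u=((y1-Y-dy)*S+.0165*S*np.cos(th)).astype(int);v=((x1-X-dx)*S+.0165*S*np.sin(th)).astype(int)
                r.append(((gx[v,u]*np.cos(th)+gy[v,u]*np.sin(th)).sum(),X+dx,Y+dy))
        print(n,nm,np.round(max(r),4))
```

```text
scene0 p0 [ 6.596107e+02  5.667000e-01 -9.700000e-02]
scene0 p1 [ 6.514238e+02  6.095000e-01 -9.850000e-02]
top0 p0 [ 2.142439e+02  5.712000e-01 -9.300000e-02]
top0 p1 [ 2.525121e+02  6.125000e-01 -9.950000e-02]
```

The second press only reached about 5 N. Time is plentiful (29 s of 72), so I'll let go and repeat it firmly to be sure.

Call:
{"op": "arm_command", "data": {
  "rows": [0,0,0,0,0,0,0,0,0,0,0,0,0,0,0,0,0,0,0,0,0,0,0,0,0,0,-5,0,0,0],
  "gripper": 0.2
}}

```text
clock: 30.05
tcp_pos: [0.5327, -0.2631, 0.0408]
orientation: [0.0, 1.0, 0.001, -0.001]
force: [-0.2, 0.4, -1.0]
opening: 0.051
grip_force: 0.0
```

Call:
{"op": "arm_command", "data": {
  "rows": [0,0,-15,0,0,0,0,0,-35,0,0,0,0,0,-60,0,0,0,0,0,-74,0,0,0,0,0,-74,0,0,0]
}}

```text
clock: 30.55
tcp_pos: [0.5344, -0.2641, 0.1179]
orientation: [0.0, 1.0, -0.001, 0.002]
force: [0.2, -0.3, -0.4]
opening: 0.0511
grip_force: 0.0
```

Call:
{"op": "arm_command", "data": {
  "rows": [0,0,0,0,0,0,0,0,0,0,0,0,0,0,0,0,0,0,0,0,0,0,0,0,0,0,0,0,0,0],
  "gripper": -1
}}

```text
clock: 31.05
tcp_pos: [0.5331, -0.2633, 0.1149]
orientation: [0.0, 1.0, 0.0, -0.0]
force: [0.1, -0.2, 0.0]
opening: -0.0004
grip_force: 0.0
```

Call:
{"op": "arm_command", "data": {
  "rows": [0,0,10,0,0,0,0,0,17,0,0,0,0,0,20,0,0,0,0,0,22,0,0,0,0,0,23,0,0,0]
}}

```text
clock: 31.55
tcp_pos: [0.5332, -0.2634, 0.0921]
orientation: [0.0, 1.0, 0.0, -0.0]
force: [0.2, -0.0, -0.0]
opening: 0.0002
grip_force: 0.0
```

Call:
{"op": "arm_command", "data": {
  "rows": [0,0,0.6,0,0,0,0,0,1.2,0,0,0,0,0,1.8,0,0,0,0,0,2.4,0,0,0,0,0,3,0,0,0]
}}

```text
clock: 32.05
tcp_pos: [0.534, -0.2639, 0.0911]
orientation: [0.0, 1.0, -0.001, 0.001]
force: [-1.1, 0.9, 12.9]
opening: -0.0
grip_force: 6.1
```

Confirmed: 12.9 N at 0.091, so the plug is raised. I regrip for the return stand and take another estimate of the stand's pockets from the depth maps.

Call:
{"op": "arm_command", "data": {
  "rows": [0,0,-4,0,0,0,0,0,-14,0,0,0,0,0,-26,0,0,0,0,0,-26,0,0,0,0,0,-26,0,0,0]
}}

```text
clock: 32.55
tcp_pos: [0.5334, -0.2635, 0.1159]
orientation: [0.0, 1.0, -0.0, 0.0]
force: [0.5, 0.6, -0.1]
opening: 0.0002
grip_force: 0.0
```

Call:
{"op": "arm_command", "data": {
  "rows": [0,0,0,0,0,0,0,0,0,0,0,0,0,0,0,0,0,0,0,0,0,0,0,0,0,0,0,0,0,0],
  "gripper": 0.2
}}

```text
clock: 33.05
tcp_pos: [0.5332, -0.2634, 0.1152]
orientation: [0.0, 1.0, 0.0, -0.0]
force: [0.6, 0.3, 0.9]
opening: 0.0514
grip_force: 0.0
```

Call:
{"op": "arm_command", "data": {
  "rows": [0,0,20,0,0,0,0,0,40,0,0,0,0,0,62,0,0,0,0,0,79,0,0,0,0,0,79,0,0,0]
}}

```text
clock: 33.55
tcp_pos: [0.5318, -0.2625, 0.034]
orientation: [0.0, 1.0, 0.001, -0.002]
force: [0.8, 0.5, -0.9]
opening: 0.0512
grip_force: 0.0
```

Call:
{"op": "arm_command", "data": {
  "rows": [0,0,0,0,0,0,0,0,0,0,0,0,0,0,0,0,0,0,0,0,0,0,0,0,0,0,0,0,0,0],
  "gripper": -1
}}

```text
clock: 34.05
tcp_pos: [0.5339, -0.2639, 0.0376]
orientation: [0.0, 1.0, -0.001, 0.001]
force: [-1.1, 0.6, 6.4]
opening: 0.0246
grip_force: 39.8
```

Call:
{"op": "arm_command", "data": {
  "rows": [0,0,-15,0,0,0,0,0,-45,0,0,0,0,0,-80,0,0,0,0,0,-110,0,0,0,0,0,-120,0,0,0]
}}

```text
clock: 34.55
tcp_pos: [0.5344, -0.2641, 0.1598]
orientation: [0.0, 1.0, -0.001, 0.002]
force: [0.8, 0.4, -0.8]
opening: 0.0246
grip_force: 39.4
```

Run:
```python
from h import *
# colour mask in the ortho top plane, rect of the stand (96x48) and of the rack (180x48) for the same method
S=2000
for n in("top0","scene0"):
  c=load(n);C=cloud(c)
  for nm,(x0,x1,y0,y1) in dict(holder=(.51,.67,-.15,-.04),rack=(.47,.71,.05,.16)).items():
    m=(C[...,0]>x0)&(C[...,0]<x1)&(C[...,1]>y0)&(C[...,1]<y1);b=C[...,2][m]
    k=m&(C[...,2]>.013)&(C[...,2]<.024);p=C[k][:,:2]
    r=cv2.minAreaRect((p*1000).astype(np.float32));print(n,nm,len(p),"pct z",np.percentile(b,[5,50,95]).round(4),np.round(r[0],1),np.round(r[1],1),round(r[2],1))
```

```text
top0 holder 628 pct z [-0.003   0.0009  0.0189] [589.6 -93.6] [48.  96.1] 82.1
top0 rack 1160 pct z [-0.0027  0.0016  0.0223] [603.1 105.4] [ 50.9 208.3] 86.3
scene0 holder 559 pct z [-0.0007  0.0023  0.0197] [589.7 -95.4] [53.2 97.8] 81.9
scene0 rack 1402 pct z [-0.0004  0.0039  0.045 ] [604.6 104. ] [212.8  69.4] 2.0
```

The depth-map rectangle for the stand is 48×96 mm, centred at (0.5897,-0.0945) with its axis at -8°. That puts p0 at (0.569,-0.092), which agrees with the circle fits. Moving there.

Call:
{"op": "arm_command", "data": {
  "rows": [-5,25,0,0,0,0,-13,60,0,0,0,0,-20,95,0,0,0,0,-28,130,0,0,0,0,-36,171,0,0,0,0]
}}

```text
clock: 35.05
tcp_pos: [0.5689, -0.0914, 0.1552]
orientation: [0.001, 1.0, 0.0, -0.001]
force: [0.5, -0.4, -0.8]
opening: 0.0248
grip_force: 39.4
```

Call:
{"op": "arm_command", "data": {
  "rows": [0,0,20,0,0,0,0,0,45,0,0,0,0,0,70,0,0,0,0,0,90,0,0,0,0,0,100,0,0,0]
}}

```text
clock: 35.55
tcp_pos: [0.5676, -0.0919, 0.0535]
orientation: [0.0, 1.0, 0.001, -0.002]
force: [-0.4, -0.3, -0.1]
opening: 0.0252
grip_force: 39.4
```

Call:
{"op": "arm_command", "data": {
  "rows": [0,0,1,0,0,0,0,0,2,0,0,0,0,0,3,0,0,0,0,0,4,0,0,0,0,0,4,0,0,0]
}}

```text
clock: 36.05
tcp_pos: [0.5696, -0.0925, 0.0529]
orientation: [0.0, 1.0, -0.0, 0.0]
force: [-0.5, 0.0, -1.0]
opening: 0.0246
grip_force: 39.4
```

Call:
{"op": "arm_command", "data": {
  "rows": [0,0,2,0,0,0,0,0,4,0,0,0,0,0,6,0,0,0,0,0,8,0,0,0,0,0,8,0,0,0]
}}

```text
clock: 36.55
tcp_pos: [0.5691, -0.0924, 0.044]
orientation: [0.0, 1.0, 0.0, -0.0]
force: [-0.3, -0.4, -0.5]
opening: 0.0249
grip_force: 39.4
```

It went in with no side force. Down to the floor.

Call:
{"op": "arm_command", "data": {
  "rows": [0,0,3,0,0,0,0,0,6,0,0,0,0,0,8,0,0,0,0,0,9,0,0,0,0,0,9,0,0,0]
}}

```text
clock: 37.05
tcp_pos: [0.5693, -0.0924, 0.0352]
orientation: [0.0, 1.0, 0.0, -0.0]
force: [-0.5, 0.7, -0.3]
opening: 0.0245
grip_force: 39.4
```

Call:
{"op": "arm_command", "data": {
  "rows": [0,0,0.7,0,0,0,0,0,1.4,0,0,0,0,0,2,0,0,0,0,0,2.5,0,0,0,0,0,2.5,0,0,0]
}}

```text
clock: 37.55
tcp_pos: [0.5695, -0.0925, 0.0336]
orientation: [0.0, 1.0, -0.0, 0.0]
force: [-1.3, 0.1, 5.7]
opening: 0.0247
grip_force: 40.0
```

Call:
{"op": "arm_command", "data": {
  "rows": [0,0,0,0,0,0,0,0,0,0,0,0,0,0,0,0,0,0,0,0,0,0,0,0,0,0,-4,0,0,0],
  "gripper": 0.2
}}

```text
clock: 38.05
tcp_pos: [0.569, -0.0923, 0.0365]
orientation: [0.0, 1.0, 0.0, -0.001]
force: [0.4, 0.6, -0.4]
opening: 0.0512
grip_force: 0.0
```

Call:
{"op": "arm_command", "data": {
  "rows": [0,0,-15,0,0,0,0,0,-40,0,0,0,0,0,-75,0,0,0,0,0,-110,0,0,0,0,0,-140,0,0,0]
}}

```text
clock: 38.55
tcp_pos: [0.5695, -0.0925, 0.1791]
orientation: [0.0, 1.0, -0.0, 0.001]
force: [0.1, -0.5, -0.0]
opening: 0.0515
grip_force: 0.0
```

Call:
{"op": "arm_command", "data": {
  "rows": [25,0,-10,0,0,0,50,0,-20,0,0,0,75,0,-30,0,0,0,100,0,-40,0,0,0,120,0,-50,0,0,0]
}}

```text
clock: 39.05
tcp_pos: [0.4479, -0.0922, 0.2275]
orientation: [0.0, 1.0, 0.0, 0.0]
force: [0.9, -0.0, 0.6]
opening: 0.0512
grip_force: 0.0
```

Run:
```python
from h import *
s=ctrl.get_state();print(s["tcp_pos"],s["opening"],s["clock"])
c=ctrl.read_camera("scene");C=cloud(c);C0=cloud(load("scene0"))
spots=dict(hold=(.569,-.092),rackp2=(.6158,.102),done=(.574,.105),bottle=(.50,.275),gauge=(.534,-.264),trayA=(.617,.244),trayB=(.556,.294))
for n,(x,y) in spots.items():
    for t,D in(("before",C0),("now",C)):
        p=D[(np.hypot(D[...,0]-x,D[...,1]-y)<.022)&(D[...,2]>.05)&(D[...,2]<.1)]
        print(n,t,len(p),(np.median(p,0).round(3),p[:,2].max().round(3)) if len(p)>3 else "-")
d=cv2.absdiff(c["frame"],load("scene0")["frame"]).max(2);d=cv2.medianBlur(d,5)>30
for k in cv2.connectedComponentsWithStats(d.astype(np.uint8))[2][1:]:
    if k[4]>15: print("change",k)
```

```text
[ 0.44793382 -0.09219696  0.22754667] 0.05123130416393702 39.05
hold before 0 -
hold now 152 (array([ 0.572, -0.088,  0.066]), np.float64(0.079))
rackp2 before 0 -
rackp2 now 195 (array([0.621, 0.106, 0.064]), np.float64(0.071))
done before 191 (array([0.577, 0.109, 0.065]), np.float64(0.072))
done now 190 (array([0.577, 0.109, 0.064]), np.float64(0.071))
bottle before 198 (array([0.501, 0.268, 0.063]), np.float64(0.072))
bottle now 198 (array([0.501, 0.268, 0.063]), np.float64(0.072))
gauge before 0 -
gauge now 0 -
trayA before 241 (array([0.621, 0.247, 0.066]), np.float64(0.071))
trayA now 0 -
trayB before 270 (array([0.561, 0.297, 0.067]), np.float64(0.078))
trayB now 0 -
change [322   0  20  17 258]
change [ 314   22   52  107 3722]
change [492  67   7  10  42]
change [502  68  12  11  63]
change [531  74  29  18 357]
change [478  76  16  41 343]
change [544 117  16  40 435]
change [281 197  11  18 136]
change [282 219   7   4  18]
change [313 260  12  12 122]
change [314 279   9   4  28]
change [366 310   8   5  33]
change [418 312  10  10  77]
change [365 319  11   5  46]
change [414 321  12   8  58]
change [361 329  14  16 159]
change [410 333  16  15 128]
```

Both vials stand upright on their pocket floors, and the bottle and the done vial have not moved. Handing in.

```bash
python3 -c "
from plant import ctrl
print(ctrl.hand_in())"
```

```text
the job is handed in; nothing more can be done
None
```

Both vials are checked and put away, and the job is handed in at 39 s of the allowed 72: the one lower than the step is in rack pocket p2, and the one with the raised plug (about 6 mm above the step) is in return-stand pocket p0.

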